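Index the repair turntable to its next notch

TASK

Bring the opened radio on the swivel repair stand round to its next working position: pull the spring index ring up, turn the turntable counter-clockwise (seen from above) to the very next notch, and let the pin drop fully home there, then let go. That notch's exact place differs from one setting to the next, so feel for it, and do not force the pin hard against the notch or the track. Leave the things lying around where they are.

Things in the scene. Friction and masses are not known exactly. Their poses are not given: they have to be found in the camera images.
- stand: Fixed round steel base plate of the swivel repair stand, 300 mm across, 12 mm thick. Origin: centre of its underside on the work surface, on the turning axis. Its -x axis points from the axis to the home notch, where the pin sits at the start. A raised notched track, 24 mm wide, top 26 mm above the work surface, runs on it at 120 mm radius under the index pin.
- home_notch (a point): The home notch, at track-top height. Notches are radial slots 12 mm wide in the track. The next one counter-clockwise (from above) is 38 to 68 degrees on, in a clamped-on piece of track whose exact setting is not known: find it by feel. Not wanted: a further notch 40 degrees after that one, and one 40 degrees clockwise of home.
- turntable (a joint): Turning angle of the turntable (rad): 0 with the pin in the home notch (start), positive counter-clockwise from above. Aluminium disc, 196 mm diameter, an opened radio clamped on it. Turning takes about 1 to 3 N at the ring, and about 2 N more while the pin drags on the track.
- pivot (a point): Centre of the turntable's top face, on the vertical turning axis, 42 mm above the work surface. Its axes turn with the turntable; its -x axis points to the pull ring. Nothing on the turntable but the ring is higher than 90 mm above the work surface.
- plunger (a joint): How far the spring plunger is pulled up (m): 0 fully home in a notch, 0.012 when the pin just clears or rides on the track top, 0.020 at most. The spring pulls down with about 7 N at home, 12 N when clear, 15 N at the top. When let go over a notch it drops in by itself.
- ring (a point): Centre of the upright steel pull ring on the plunger, 120 mm from the turning axis; 40 mm outer, 24 mm inner diameter, 8 mm thick. Flat faces look along the tangent (its +-y); x points to the turning axis. To be pinched across the 8 mm from above. Centre 92 mm above the work surface at home; plunger housing below, 26 mm across, ends at 64 mm. It moves up with the plunger and round with the turntable.
- pin: Steel index pin under the ring, 10 mm diameter, flat tip, mostly hidden by its housing; tip 14 mm above the work surface at home (12 mm deep in the notch). Origin on its axis, at the work surface's level when home. It bears at most 40 N against notch or track.
- screwdriver: Loose bystander: screwdriver, 170 mm long, lying beside the stand. Origin under its middle.
- wrench: Loose bystander: wrench, 140 mm long, lying beside the stand. Origin under its middle.
- screw_cup: Loose bystander: small steel bowl, 56 mm across, 30 mm high, beside the stand. Origin under its centre.
- mug: Loose bystander: white mug, 80 mm across, 95 mm high. Origin under its centre.
- multimeter: Loose bystander: test meter, 150 x 75 x 32 mm, lying flat. Origin under its centre.
- jar: Loose bystander: glass jar, 64 mm across, 85 mm high. Origin under its centre.
- adaptor: Loose bystander: black plug-in power adaptor, 75 x 50 x 42 mm. Origin under its centre.

How it is judged:
By the outcome, as a careful person would: the job done as asked, in the order asked, and still so for the second after the job is handed in, with the robot touching nothing.
It also fails if it takes over 48 s, if anything falls off the work surface, if the arm or the gripper's body presses on something with over 40 N, if the wrist force passes 120 N, or if a joint passes its speed limit or range.

ROBOT

A 7-joint arm with a two-finger parallel gripper is mounted at the origin on the work surface. World frame = base frame: x ahead of the robot, y to its left, z up, the work surface at z = 0. Lengths are in m, angles in rad, forces in N, time in s.
With the tool pointing down it reaches from about 0.425 to 0.8 m from the base axis. Payload 8.3 kg.
Tool frame: the origin (TCP) lies at the very end of the fingers, on their centre line; the grasp point (between the pads) lies 19 mm behind it; z points along the fingers, y is the direction in which the jaws open and shut (so a half turn about z gives the same grasp; the last joint's range is limited). The gripper opens to 85 mm and grips with 20 to 120 N. Pads are 22 mm wide; open, the fingers measure 114 mm over their backs; the gripper's body (76 mm by 85 mm) begins 54 mm behind the grasp point. The pads swing forward as they close: fully open they stand 13 mm farther back than shut.
Start: joints at [-1.355, 0.383, 0.016, 1.37, -0.006, 1.388, -0.046], TCP at [0.172, 0.601, 0.231] pointing down, gripper open.
Joint ranges: [-2.95, 2.95], [-0.25, 2.06], [-1.52, 1.56], [0.18, 2.33], [-1.44, 4.58], [0.02, 2.06], [-3.01, 3.01]. Speed limits (rad/s): [2.39, 2.39, 3.01, 3.01, 3.14, 3.14, 3.14].

INTERFACE

Orientations are given as a rotation vector (axis times angle).
In Python, from cell import env gives the robot as it stands. The module is installed in compiled form; this text tells all that it offers.
- The arm moves only by the tool apply_moves, never from a script. Its argument "series" is a list that holds one entry, the list of rows, each a list of 4 numbers: the shift along the tool's x, y, z in m, then the turn about the tool's z in degrees. In form: [[[dx, dy, dz, spin], ...]]. A call has 1 to 5 rows; each row is the pose to reach, as a shift and turn from the pose commanded when the call began, along the tool's axes at that moment; what a row does not reach only later rows make up. A row lasts 1/12 s, in which the tool goes at most 41.7 mm and 7.16 degrees, less where a joint would pass 70% of its speed; a pose out of reach is approached as far as the arm can. A call with a gripper value outside its range is refused whole. "jaw" is the finger opening in m, from 0 to 0.0854, set as the call begins (left out, the last holds). The fingers move at their own pace and stop on an object; "squeeze" is the grip in N (left out, the last holds). Time passes only in rows, so rows that repeat a pose let the fingers close. It gives the time, the measured TCP pose, the force and the opening at its end, in the units of the state.
- env.read_state(): the state, without advancing time (a new reading comes with each control period).
- env.camera(name): name is "scene" or "top" or "wrist"; returns a dict with "pixels" (400x640x3 uint8, red, green, blue), "mtx" (3x3 intrinsics, pixels), "dist_coeffs" ([k1, k2, p1, p2, k3] as OpenCV has them; the pictures are not rectified), "xyz" and "rotation" of the camera in the world; the wrist camera has in their place "T_tool_cam" (4x4, takes a point from camera to tool coordinates, whose origin is the TCP and whose axes are the flange's). Camera axes: x right, y down, z forward; pixel columns grow to the right and rows downward; lengths in m; the calibration is good to about 2 mm. A picture is of the moment at which its call begins: read the wrist's pose just before it. There is no depth.
- env.hand_in(): hands the job in, once; it reports no verdict.
The state is a dict: "t": time; "qpos": joint angles; "joint_vel": joint speeds; "effort": joint torques, N m; "eef_pos": TCP position; "tool_rot": TCP orientation; "wrist_force": force on the tool from outside, world axes, zero at the start; "ft_torque": the same for the moment, N m; "width": finger opening in m.
Only numpy, scipy, OpenCV 4.12 (cv2) and the standard library are available. Lean on these libraries where they do the work, as an engineer would, in place of code of your own. Each camera call takes 0.05 s, during which the arm holds its last target.

## Working session

There is one attempt and no reset: what is moved stays moved. The work goes in short steps, Python scripts to look and compute and a tool call to move; the robot and the scene stay as the last step left them, time stands still between calls to the robot, and variables do not carry over. Pictures are saved under pics/ and viewed, and the job is handed in when it is done.

Besides the shell and the picture viewer there is one more tool, called after "Emit:" as name(argument=value, ...), one argument or row to a line, values as JSON. apply_moves: Moves the arm, as the interface text tells. Its arguments: {"type":"object","properties":{"series":{"type":"array"},"jaw":{"type":"number"},"squeeze":{"type":"number"}},"required":["series"]}

```bash
mkdir -p pics
cat > h.py <<'E'
import numpy as np, cv2
from cell import env
from scipy.spatial.transform import Rotation as R
def snap(n,f):
    c=env.camera(n); cv2.imwrite(f'pics/{f}.png',c['pixels'][:,:,::-1]); return c
def rot(r):
    r=np.array(r,float)
    return r if r.shape==(3,3) else (R.from_rotvec(r).as_matrix() if r.size==3 else R.from_quat(r).as_matrix())
def onplane(c,uv,z):
    p=cv2.undistortPoints(np.array(uv,float).reshape(-1,1,2),c['mtx'],c['dist_coeffs']).reshape(-1,2)
    d=np.c_[p,np.ones(len(p))]@rot(c['rotation']).T; o=np.array(c['xyz'])
    return o+d*((z-o[2])/d[:,2])[:,None]
def proj(c,P):
    Rm=rot(c['rotation']).T
    return cv2.projectPoints(np.array(P,float).reshape(-1,1,3),cv2.Rodrigues(Rm)[0],-Rm@np.array(c['xyz']),c['mtx'],c['dist_coeffs'])[0].reshape(-1,2)
def st():
    s=env.read_state()
    for k in s: print(k,np.round(s[k],4).tolist())
E
python3 - <<'E'
from h import *
st()
for n in ['scene','top','wrist']:
    c=snap(n,n+'0')
    print({k:np.round(c[k],3).tolist() for k in c if k!='pixels'})
E
```

```text
t 0.0
qpos [-1.3549, 0.3843, 0.0164, 1.3712, -0.0063, 1.3882, -0.0465]
joint_vel [0.0008, -0.0012, -0.0, 0.0, 0.0017, 0.0001, -0.0005]
effort [-0.0006, -62.7597, 0.8439, -37.1831, 0.0167, 0.014, -0.0]
eef_pos [0.1718, 0.6004, 0.2302]
tool_rot [-0.4364, -3.1109, 0.0031]
wrist_force [-0.7797, -0.3425, 0.2895]
ft_torque [-0.0598, 0.0171, -0.0132]
width 0.0851
{'mtx': [[388.34, 0.0, 315.129], [0.0, 388.34, 194.356], [0.0, 0.0, 1.0]], 'dist_coeffs': [-0.056, 0.0, 0.0, 0.0, 0.0], 'xyz': [1.391, -0.722, 0.763], 'rotation': [-1.995, -0.86, 0.469]}
{'mtx': [[497.17, 0.0, 328.611], [0.0, 497.17, 204.742], [0.0, 0.0, 1.0]], 'dist_coeffs': [0.035, 0.0, 0.0, 0.0, 0.0], 'xyz': [0.373, 0.007, 1.319], 'rotation': [-2.14, 2.129, -0.205]}
{'mtx': [[313.749, 0.0, 322.718], [0.0, 313.749, 204.932], [0.0, 0.0, 1.0]], 'dist_coeffs': [-0.027, 0.0, 0.0, 0.0, 0.0], 'T_tool_cam': [[-0.001, -0.963, -0.269, 0.068], [1.0, -0.001, -0.0, 0.0], [0.0, -0.269, 0.963, -0.142], [0.0, 0.0, 0.0, 1.0]]}
```

View pics/top0.png

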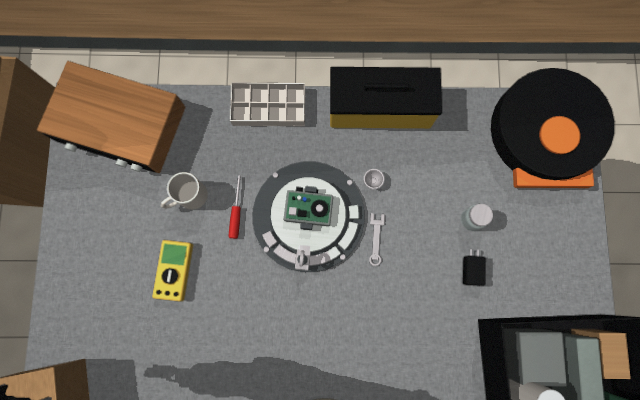

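View pics/scene0.png

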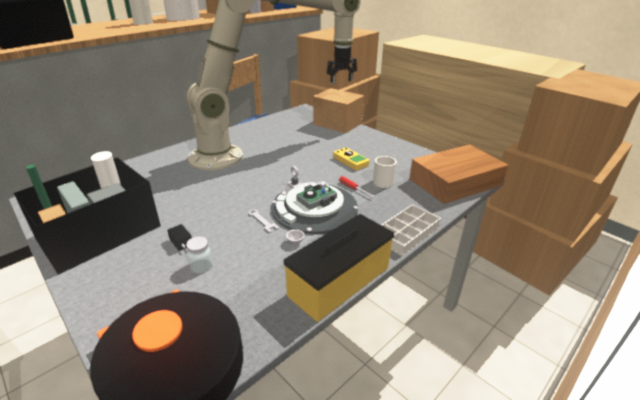

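View pics/wrist0.png

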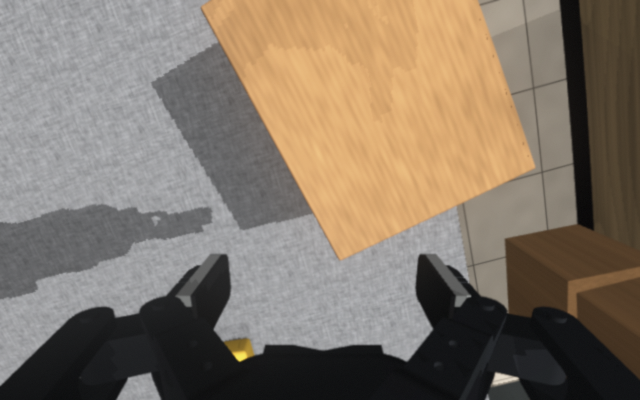

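Run:
```python
from h import *
c=env.camera('top'); im=c['pixels'][:,:,::-1]
cv2.imwrite('pics/topz.png',cv2.resize(im[150:290,220:400],None,fx=4.4,fy=4.2,interpolation=cv2.INTER_CUBIC)[:600,:800])
print(onplane(c,[[310,216],[320,216],[310,226]],0.012))
print(onplane(c,[[310,212]],0.042), onplane(c,[[302,258]],0.1))
```

```text
[[0.5769109  0.03992938 0.012     ]
 [0.57707733 0.01334141 0.012     ]
 [0.55010155 0.03963814 0.012     ]]
[[0.58275373 0.03929884 0.042     ]] [[0.45927555 0.05613307 0.1       ]]
```

View pics/topz.png

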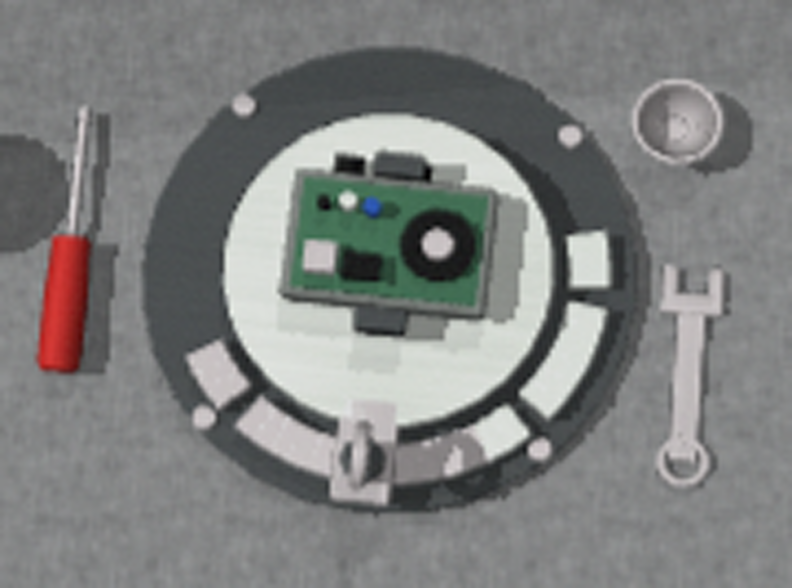

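Run:
```python
from h import *
from scipy.optimize import least_squares
c=env.camera('top'); 
z=lambda u,v:(220+u/4.4,150+v/4.2)
# plate outline points (z=.012) and disc(z=.042), zoom px
pl=[(395,46),(270,80),(160,200),(143,270),(165,355),(650,270),(630,190),(540,85),(300,500)]
di=[(395,113),(300,145),(245,200),(223,265),(235,330),(280,390),(556,265),(545,330),(500,390),(490,140)]
for pts,h,r0 in((pl,.012,.15),(di,.042,.098)):
    P=onplane(c,[z(*p) for p in pts],h)[:,:2]
    s=least_squares(lambda q:np.hypot(*(P-q[:2]).T)-q[2],[.58,.04,r0],loss='soft_l1',f_scale=.001)
    print(s.x,np.round(s.fun*1e3,1))
    C=s.x[:2]
for n,p in dict(cw=(241,397),n1=(531,411),n2=(587,297)).items():
    q=onplane(c,[z(*p)],.026)[0,:2]-C; print(n,np.hypot(*q),np.degrees(np.arctan2(q[1],q[0])))
for h in (.112,):
    q=onplane(c,[z(357,440)],h)[0,:2]; print('ring',q,np.hypot(*(q-C)),np.degrees(np.arctan2(*(q-C)[::-1])))
# notch polar unwarp
im=c['pixels']
th=np.radians(np.arange(-200,-40,.25)); rr=np.arange(.10,.14,.0005)
T,Rr=np.meshgrid(th,rr); P=np.stack([C[0]+Rr*np.cos(T),C[1]+Rr*np.sin(T),0*T+.026],-1).reshape(-1,3)
uv=proj(c,P).astype('f4').reshape(T.shape+(2,))
o=cv2.remap(im,uv[...,0],uv[...,1],cv2.INTER_CUBIC); cv2.imwrite('pics/polar.png',cv2.resize(o[:,:,::-1],(640,320)))
```

```text
[0.57701934 0.03823346 0.15169779] [-0.7 -0.7  1.6  2.6 -3.4  0.4 -0.2  0.4 -0.2]
[0.57715212 0.04216292 0.09853704] [ 0.8 -2.7 -1.3  0.6  0.3  0.2 -0.9 -0.2  0.1  2.3]
cw 0.11771919206734709 131.52051108553434
n1 0.11960694886183769 -135.84722893155543
n2 0.11767496463501048 -96.95592769412045
ring [0.46621955 0.05785234] 0.11203657290164906 171.94993232847577
```

View pics/polar.png

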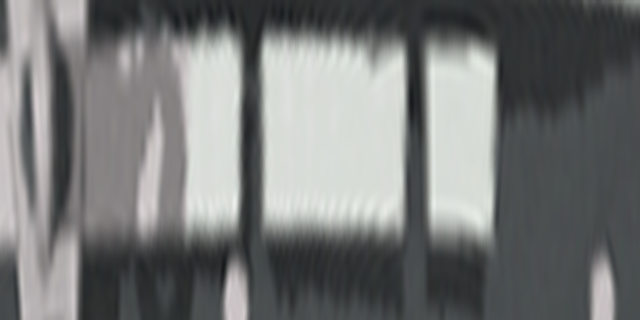

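```bash
cat >> h.py <<'E'
def plan(target,yawy=None,s=None):
    """target world TCP; yawy=world angle(deg) of desired tool y axis (mod 180). prints shift in tool axes and spin"""
    s=s or env.read_state(); M=rot(s['tool_rot']); 
    d=M.T@(np.array(target)-s['eef_pos'])
    a=np.degrees(np.arctan2(M[1,1],M[0,1])); sp=None
    if yawy is not None: sp=-((yawy-a+90)%180-90)
    print('shift',np.round(d,4),'ynow',round(a,2),'spin',sp, 'q7',round(float(s['qpos'][6]),3))
E
python3 - <<'E'
from h import *
print(np.round(rot(env.read_state()['tool_rot']),3))
plan([.45,.40,.23],81.7)
plan([.458,.0575,.2],81.7)
E
```

```text
[[-0.961  0.275 -0.   ]
 [ 0.275  0.961 -0.001]
 [-0.    -0.001 -1.   ]]
shift [-0.3226 -0.1164  0.0009] ynow 74.03 spin -7.668805159665766 q7 -0.046
shift [-0.4245 -0.4435  0.0312] ynow 74.03 spin -7.668805159665766 q7 -0.046
```

Emit:
apply_moves(
  series=[
    [[-0.041,-0.015,0,-1],[-0.081,-0.03,0,-2],[-0.121,-0.045,0,-4],[-0.161,-0.06,0,-6],[-0.2,-0.075,0,-8]],
  ],
  jaw=0.05,
  squeeze=40,
)

```text
t: 0.67
eef_pos: [0.3407, 0.4755, 0.2313]
tool_rot: [0.215, 3.134, 0.0]
wrist_force: [0.2, 0.2, -0.5]
width: 0.0497
```

Run:
```python
from h import *
plan([.47,.0575,.2],81.7)
```

```text
shift [-0.1852 -0.3963  0.0313] ynow 82.14 spin 0.44256482046405665 q7 0.451
```

Emit:
apply_moves(
  series=[
    [[-0.03,-0.025,0,0],[-0.06,-0.05,0,0],[-0.085,-0.08,0,0],[-0.105,-0.115,0,0],[-0.12,-0.15,0,0]],
  ],
)

```text
t: 1.08
eef_pos: [0.4389, 0.3093, 0.231]
tool_rot: [0.221, 3.134, -0.001]
wrist_force: [1.4, -0.9, 0.2]
width: 0.0504
```

Emit:
apply_moves(
  series=[
    [[-0.01,-0.04,0,0],[-0.02,-0.08,0,0],[-0.03,-0.12,0,0],[-0.04,-0.16,0,0],[-0.047,-0.2,0,0]],
  ],
)

```text
t: 1.5
eef_pos: [0.4562, 0.105, 0.2314]
tool_rot: [0.219, 3.134, 0.001]
wrist_force: [1.7, -0.2, 0.2]
width: 0.0499
```

Run:
```python
from h import *
plan([.458,.0575,.2],81.7)
```

```text
shift [-0.0083 -0.0468  0.0314] ynow 82.01 spin 0.30971632645868397 q7 1.151
```

Emit:
apply_moves(
  series=[
    [[-0.002,-0.035,0.005,0],[-0.004,-0.042,0.02,0],[-0.004,-0.042,0.03,0],[-0.004,-0.042,0.03,0],[-0.004,-0.042,0.03,0]],
  ],
)

```text
t: 1.92
eef_pos: [0.4538, 0.0665, 0.2008]
tool_rot: [-0.215, -3.133, 0.0]
wrist_force: [-0.2, 1.0, 0.4]
width: 0.0502
```

Run:
```python
from h import *
st()
c=snap('wrist','w1')
```

```text
t 1.9167
qpos [-0.5868, 0.0345, 0.3836, 1.8635, -0.0138, 1.2477, 1.2348]
joint_vel [-0.0097, -0.0056, -0.0054, -0.0279, 0.003, 0.0087, 0.0023]
effort [0.9925, -34.7714, 1.3325, -34.9119, 0.097, -0.121, 0.0377]
eef_pos [0.4538, 0.0665, 0.2008]
tool_rot [-0.2149, -3.1327, 0.0004]
wrist_force [-0.1944, 1.0332, 0.4084]
ft_torque [0.0085, 0.0267, -0.0075]
width 0.0502
```

View pics/w1.png

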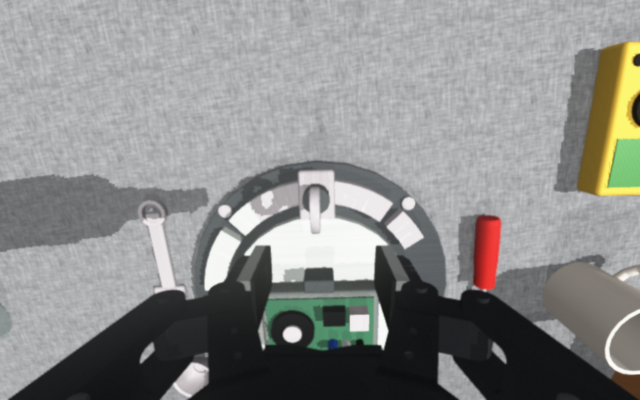

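```bash
cat >> h.py <<'E'
def wcam(c,s):
    T=np.eye(4); T[:3,:3]=rot(s['tool_rot']); T[:3,3]=s['eef_pos']
    W=T@np.array(c['T_tool_cam']); c['rotation']=W[:3,:3]; c['xyz']=W[:3,3]; return c
E
python3 - <<'E'
from h import *
s=env.read_state(); c=wcam(env.camera('wrist'),s)
im=c['pixels'][:,:,::-1]
cv2.imwrite('pics/w1z.png',cv2.resize(im[140:280,220:420],None,fx=4,fy=4,interpolation=cv2.INTER_CUBIC))
C=np.array([.577,.040])
for a in (170,171,172,173):
    r=np.radians(a); e=np.array([np.cos(r),np.sin(r)]);
    P=[np.r_[C+e*x,z] for x,z in((.12,.112),(.12,.072),(.14,.092),(.10,.092),(.12,.026),(0.098,.042))]
    P+=[np.r_[C+.12*np.array([np.cos(np.radians(a+t)),np.sin(np.radians(a+t))]),.026] for t in(-40,51.4,91.4)]
    print(a,((proj(c,P)-[220,140])*4).round().tolist())
E
```

```text
170 [[384.0, 303.0], [388.0, 249.0], [389.0, 180.0], [383.0, 364.0], [391.0, 203.0], [387.0, 302.0], [677.0, 316.0], [37.0, 354.0], [-42.0, 606.0]]
171 [[373.0, 302.0], [378.0, 248.0], [377.0, 179.0], [375.0, 364.0], [383.0, 202.0], [380.0, 302.0], [671.0, 311.0], [32.0, 359.0], [-42.0, 613.0]]
172 [[362.0, 302.0], [369.0, 248.0], [365.0, 179.0], [366.0, 364.0], [375.0, 202.0], [373.0, 302.0], [666.0, 306.0], [28.0, 365.0], [-41.0, 619.0]]
173 [[351.0, 302.0], [360.0, 248.0], [353.0, 179.0], [358.0, 364.0], [367.0, 202.0], [367.0, 302.0], [660.0, 301.0], [23.0, 371.0], [-40.0, 626.0]]
```

View pics/w1z.png

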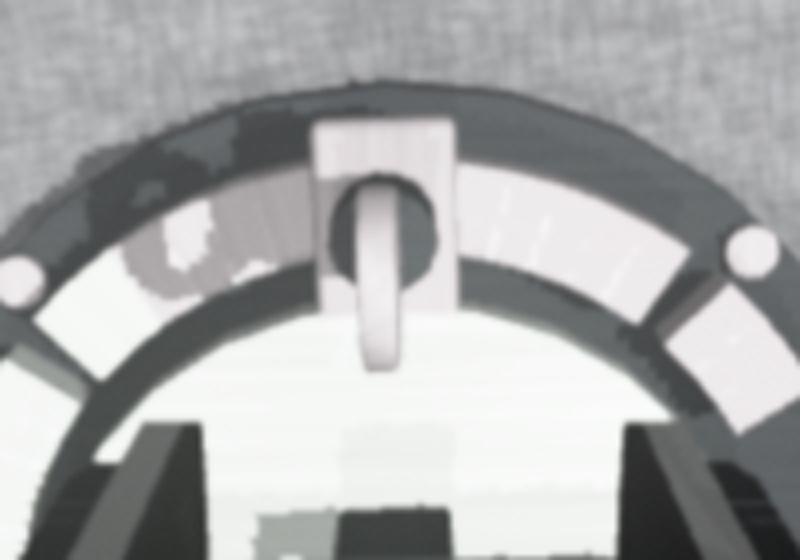

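Run:
```python
from h import *
from scipy.optimize import least_squares
s=env.read_state(); c=wcam(env.camera('wrist'),s)
ct=env.camera('top')
zt=lambda u,v:(220+u/4.4,150+v/4.2)
ow=np.array([(376.5,180),(380.5,368),(681,299),(54,361)])/4+[220,140]
ot=np.array([zt(241,397),zt(531,411),zt(587,297)])
def pts(q):
    C=q[:2];e=lambda t:np.array([np.cos(q[2]+np.radians(t)),np.sin(q[2]+np.radians(t))])
    d=q[3]
    W=[np.r_[C+.14*e(0),.092],np.r_[C+.10*e(0),.092],np.r_[C+.12*e(-40),.026],np.r_[C+.12*e(d),.026]]
    return W,[W[2],W[3],np.r_[C+.12*e(d+40),.026]]
def f(q,use):
    W,T=pts(q); a=(proj(c,W)-ow).ravel(); b=(proj(ct,T)-ot).ravel()
    p=[(q[0]-.577)/.003,(q[1]-.040)/.003]
    return np.r_[a if 'w' in use else [],b if 't' in use else [],p]
for u in('w','t','wt'):
    r=least_squares(f,[.577,.04,np.radians(171),51.],args=(u,),x_scale=[.01,.01,.1,3])
    print(u,r.x[:2],np.degrees(r.x[2]),r.x[3],np.round(r.fun,2))
```

```text
w [0.57858206 0.04538248] 173.3332945457221 49.03840241564171 [-0.07  0.33  0.25 -0.7  -0.63  0.5  -0.26 -0.21  0.53  1.79]
t [0.57814364 0.04158015] 171.6925996416725 51.40555369419785 [-0.35  0.3  -0.29  0.31  1.1  -0.3   0.38  0.53]
wt [0.57855132 0.04478726] 173.06516470173256 49.50259039473363 [ 0.01  0.37  0.11 -0.66 -0.8   0.87 -1.02  0.11 -0.85  0.96 -1.83  0.44
 -0.17 -0.05  0.52  1.6 ]
```

Run:
```python
from h import *
plan([.459,.059,.08],83)
```

```text
shift [-0.0052 -0.0067  0.1218] ynow 82.16 spin -0.835814293669344 q7 1.235
```

Emit:
apply_moves(
  series=[
    [[-0.002,-0.003,0.015,-0.5],[-0.005,-0.007,0.04,-0.8],[-0.005,-0.007,0.07,-0.8],[-0.005,-0.007,0.07,-0.8],[-0.005,-0.007,0.07,-0.8]],
  ],
)

```text
t: 2.53
eef_pos: [0.4575, 0.0577, 0.1309]
tool_rot: [-0.195, -3.133, 0.002]
wrist_force: [1.0, 0.4, 0.8]
width: 0.0497
```

Run:
```python
from h import *
s=env.read_state(); print(s['eef_pos'])
c=wcam(snap('wrist','w2'),s)
M=rot(s['tool_rot'])
# where fingers' mid plane projects at several heights
for z in(.112,.092): print(z,proj(c,[[s['eef_pos'][0],s['eef_pos'][1],z]]))
im=c['pixels'][:,:,::-1]; cv2.imwrite('pics/w2z.png',cv2.resize(im[160:360,220:420],None,fx=3,fy=3,interpolation=cv2.INTER_CUBIC))
```

```text
[0.45746595 0.05766148 0.1308777 ]
0.112 [[322.7764019  244.91523199]]
0.092 [[322.82587285 232.22928952]]
```

View pics/w2z.png

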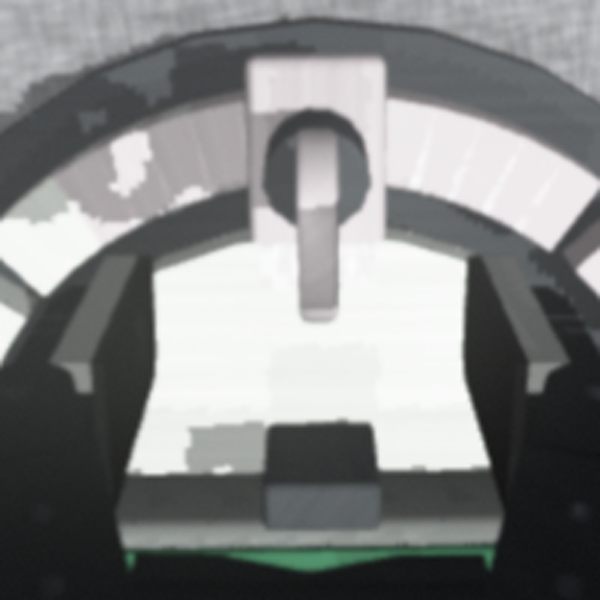

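Run:
```python
from h import *
s=env.read_state(); c=wcam(env.camera('wrist'),s); M=rot(s['tool_rot'])
for dx in(-.004,-.002,0,.002):
    t=np.linspace(0,2*np.pi,90)
    P=np.array(s['eef_pos'])+np.outer(dx+.02*np.cos(t),M[:,0])+.0015*M[:,1]; P[:,2]=.092+.02*np.sin(t)
    uv=proj(c,P); print(dx,(uv.min(0)-[220,160])*3,(uv.max(0)-[220,160])*3)
```

```text
-0.004 [314.88393888 135.44653761] [316.28782047 330.64663376]
-0.002 [314.89425279 126.11966264] [316.30505228 321.71008765]
0 [314.90459113 116.74116633] [316.32234219 312.72015108]
0.002 [314.91495373 107.28293605] [316.33968997 303.67648069]
```

Emit:
apply_moves(
  series=[
    [[-0.002,0.0019,0.01,0],[-0.002,0.0019,0.03,0],[-0.002,0.0019,0.045,0],[-0.002,0.0019,0.051,0],[-0.002,0.0019,0.051,0]],
  ],
  jaw=0.03,
  squeeze=20,
)

```text
t: 3.05
eef_pos: [0.4601, 0.0591, 0.0795]
tool_rot: [-0.196, -3.134, 0.001]
wrist_force: [-0.8, 0.4, 0.3]
width: 0.0301
```

Run:
```python
from h import *
s=env.read_state(); print(s['eef_pos'],s['wrist_force'],s['width'])
c=wcam(snap('wrist','w3'),s)
im=c['pixels'][:,:,::-1]; cv2.imwrite('pics/w3z.png',cv2.resize(im[180:380,220:420],None,fx=3,fy=3,interpolation=cv2.INTER_CUBIC))
```

```text
[0.46011375 0.05905421 0.07953519] [-0.8030774   0.44872812  0.25568006] 0.030139684459359672
```

View pics/w3z.png

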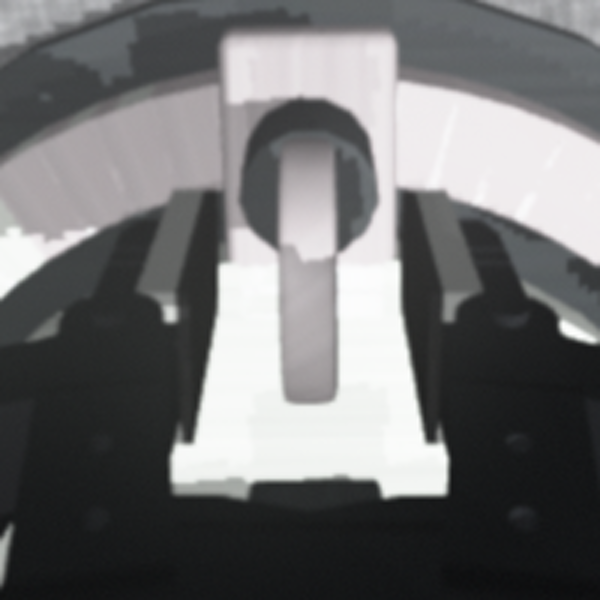

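Emit:
apply_moves(
  series=[
    [[0,0,0,0],[0,0,0,0],[0,0,0,0],[0,0,0,0],[0,0,0,0]],
  ],
  jaw=0.004,
  squeeze=20,
)

```text
t: 3.52
eef_pos: [0.4615, 0.0594, 0.0814]
tool_rot: [0.196, 3.133, 0.002]
wrist_force: [0.0, 2.3, 7.4]
width: 0.0075
```

Emit:
apply_moves(
  series=[
    [[0,0,0,0],[0,0,0,0],[0,0,-0.003,0],[0,0,-0.006,0],[0,0,-0.006,0]],
  ],
  squeeze=60,
)

```text
t: 3.93
eef_pos: [0.4612, 0.0594, 0.0865]
tool_rot: [0.196, 3.134, 0.001]
wrist_force: [6.6, 2.1, -10.2]
width: 0.0069
```

Emit:
apply_moves(
  series=[
    [[0,0,-0.003,0],[0,0,-0.006,0],[0,0,-0.009,0],[0,0,-0.009,0],[0,0,-0.009,0]],
  ],
)

```text
t: 4.35
eef_pos: [0.4611, 0.0594, 0.0949]
tool_rot: [0.195, 3.134, 0.0]
wrist_force: [7.8, 1.6, -12.6]
width: 0.0068
```

Emit:
apply_moves(
  series=[
    [[-0.0007,0,-0.001,0],[-0.0015,-0.002,-0.001,-1],[-0.0016,-0.0052,-0.001,-2.5],[-0.002,-0.0105,-0.001,-5],[-0.0025,-0.0157,-0.001,-7.5]],
  ],
)

```text
t: 4.77
eef_pos: [0.4605, 0.0436, 0.0953]
tool_rot: [0.014, -3.14, 0.0]
wrist_force: [5.1, 3.8, -12.7]
width: 0.0067
```

```bash
cat >> h.py <<'E'
def rep(C=(.5795,.0448),a0=173.):
    s=env.read_state(); p=np.array(s['eef_pos']); M=rot(s['tool_rot']); q=p[:2]-C
    a=np.degrees(np.arctan2(q[1],q[0]))%360-a0; y=np.degrees(np.arctan2(M[1,1],M[0,1]))%180
    print('t',s['t'],'z',round(p[2],4),'r',round(np.hypot(*q),4),'ang',round(a,2),'yaw',round(y-83,2),'Ftool',np.round(M.T@s['wrist_force'],1),'w',round(float(s['width']),4),'q7',round(float(s['qpos'][6]),2))
E
python3 -c "
from h import *
rep()"
```

```text
t 4.7667 z 0.0953 r 0.119 ang 7.59 yaw 7.52 Ftool [-5.1  3.8 12.7] w 0.0067 q7 1.49
```

Emit:
apply_moves(
  series=[
    [[-0.0004,-0.005,-0.001,-2.4],[-0.001,-0.01,-0.001,-4.8],[-0.0017,-0.015,-0.001,-7.2],[-0.0025,-0.02,-0.001,-9.6],[-0.0036,-0.0249,-0.001,-12]],
  ],
)

```text
t: 5.18
eef_pos: [0.4637, 0.019, 0.096]
tool_rot: [0.343, -3.12, -0.001]
wrist_force: [3.1, 4.1, -13.9]
width: 0.0069
```

```bash
python3 -c "
from h import *
rep()"
```

```text
t 5.1833 z 0.096 r 0.1187 ang 19.57 yaw 19.53 Ftool [-3.9  3.3 13.9] w 0.0069 q7 1.75
```

Emit:
apply_moves(
  series=[
    [[-0.0003,-0.005,0,-2.4],[-0.0008,-0.01,0,-4.8],[-0.0014,-0.015,0,-7.2],[-0.0022,-0.02,0,-9.6],[-0.0033,-0.0249,0,-12]],
  ],
)

```text
t: 5.6
eef_pos: [0.4719, -0.0043, 0.0958]
tool_rot: [0.667, -3.067, -0.002]
wrist_force: [2.5, 5.4, -14.1]
width: 0.0069
```

```bash
python3 -c "
from h import *
rep()"
```

```text
t 5.6 z 0.0958 r 0.1183 ang 31.53 yaw 31.55 Ftool [-4.6  3.9 14.1] w 0.0069 q7 2.02
```

Emit:
apply_moves(
  series=[
    [[-0.0003,-0.0042,0,-2],[-0.0007,-0.0084,0,-4],[-0.0011,-0.0126,0,-6],[-0.0017,-0.0167,0,-8],[-0.0021,-0.0188,0,-9]],
  ],
)

```text
t: 6.02
eef_pos: [0.4813, -0.0206, 0.0956]
tool_rot: [0.905, -3.005, -0.003]
wrist_force: [0.9, 5.2, -12.7]
width: 0.0069
```

Run:
```python
from h import *
rep()
s=env.read_state(); c=wcam(snap('wrist','w4'),s); snap('top','t4')
im=c['pixels'][:,:,::-1]; cv2.imwrite('pics/w4z.png',cv2.resize(im[120:320,180:440],None,fx=3,fy=3,interpolation=cv2.INTER_CUBIC))
```

```text
t 6.0167 z 0.0956 r 0.118 ang 40.68 yaw 40.52 Ftool [-3.7  3.8 12.7] w 0.0069 q7 2.22
```

View pics/w4z.png

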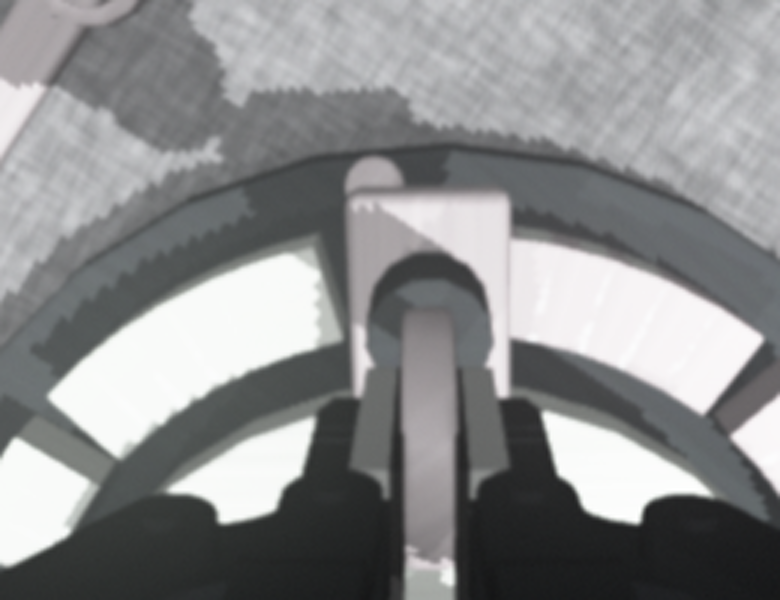

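Run:
```python
from h import *
s=env.read_state(); c=wcam(env.camera('wrist'),s)
C=np.array([.5795,.0448])
px=np.array([(320,238),(345,340),(765,338),(710,410),(48,397),(125,458)])/3+[180,120]
P=onplane(c,px,.026)[:,:2]-C
print(np.hypot(*P.T),np.degrees(np.arctan2(P[:,1],P[:,0]))%360-173)
# perp-distance: slot edges parallel to radial at 6mm
```

```text
[0.13350119 0.1077516  0.13290589 0.11084749 0.13065914 0.1066655 ] [51.62175598 51.51756541  3.33540328  2.34117658 86.33288888 86.14621839]
```

Emit:
apply_moves(
  series=[
    [[-0.0005,0,0.001,0],[-0.0008,0,0.002,0],[-0.0008,0,0.003,0],[-0.0008,0,0.004,0],[-0.0008,0,0.004,0]],
  ],
)

```text
t: 6.58
eef_pos: [0.4819, -0.0209, 0.0932]
tool_rot: [0.9, -3.006, -0.003]
wrist_force: [-8.7, 4.6, -2.4]
width: 0.0064
```

```bash
python3 -c "
from h import *
rep()"
```

```text
t 6.5833 z 0.0932 r 0.1176 ang 40.93 yaw 40.34 Ftool [4.8 8.6 2.4] w 0.0064 q7 2.21
```

Emit:
apply_moves(
  series=[
    [[0.0003,-0.0017,0,-0.8],[0.0005,-0.0034,0,-1.6],[0.0005,-0.005,0,-2.4],[0.0004,-0.0067,0,-3.2],[0.0002,-0.0084,0,-4]],
  ],
)

```text
t: 7.0
eef_pos: [0.4866, -0.0273, 0.0932]
tool_rot: [1.007, -2.973, -0.004]
wrist_force: [-7.9, 6.2, -2.8]
width: 0.007
```

```bash
python3 -c "
from h import *
rep()"
```

```text
t 7.0 z 0.0932 r 0.1176 ang 44.79 yaw 44.41 Ftool [2.5 9.7 2.8] w 0.007 q7 2.3
```

Emit:
apply_moves(
  series=[
    [[0,-0.001,0,-0.5],[0,-0.002,0,-1],[-0.0001,-0.003,0,-1.5],[-0.0001,-0.0042,0,-2],[-0.0001,-0.0052,0,-2.5]],
  ],
)

```text
t: 7.42
eef_pos: [0.4899, -0.0314, 0.0931]
tool_rot: [1.071, -2.951, -0.003]
wrist_force: [-6.4, 6.6, -5.8]
width: 0.0069
```

```bash
python3 -c "
from h import *
rep()"
```

```text
t 7.4167 z 0.0931 r 0.1176 ang 47.36 yaw 46.9 Ftool [0.6 9.2 5.8] w 0.0069 q7 2.36
```

Emit:
apply_moves(
  series=[
    [[0,-0.0004,0.0005,-0.2],[0,-0.0008,0.001,-0.4],[0,-0.0012,0.001,-0.6],[0,-0.0016,0.001,-0.8],[0,-0.002,0.001,-1]],
  ],
)

```text
t: 7.83
eef_pos: [0.4912, -0.0328, 0.0924]
tool_rot: [1.096, -2.942, -0.004]
wrist_force: [-7.1, 6.9, -2.5]
width: 0.0067
```

```bash
python3 -c "
from h import *
rep()"
```

```text
t 7.8333 z 0.0924 r 0.1175 ang 48.3 yaw 47.88 Ftool [0.9 9.9 2.5] w 0.0067 q7 2.38
```

Emit:
apply_moves(
  series=[
    [[0,-0.0004,0,-0.2],[0,-0.0008,0,-0.4],[0,-0.0012,0,-0.6]],
  ],
)

```text
t: 8.08
eef_pos: [0.4921, -0.034, 0.0916]
tool_rot: [1.112, -2.936, -0.003]
wrist_force: [-2.4, 4.4, -11.8]
width: 0.007
```

```bash
python3 -c "
from h import *
rep()"
```

```text
t 8.0833 z 0.0916 r 0.1177 ang 49.05 yaw 48.48 Ftool [-1.1  4.8 11.8] w 0.007 q7 2.39
```

Emit:
apply_moves(
  series=[
    [[0,0,0.001,0],[0,0,0.002,0],[0,0,0.003,0],[0,0,0.003,0]],
  ],
)

```text
t: 8.42
eef_pos: [0.4922, -0.0341, 0.0886]
tool_rot: [1.111, -2.936, -0.002]
wrist_force: [-3.3, 5.1, -10.4]
width: 0.007
```

```bash
python3 -c "
from h import *
rep()"
```

```text
t 8.4167 z 0.0886 r 0.1177 ang 49.11 yaw 48.47 Ftool [-0.9  6.  10.4] w 0.007 q7 2.39
```

Emit:
apply_moves(
  series=[
    [[0,0,0.0015,0],[0,0,0.003,0],[0,0,0.0045,0],[0,0,0.005,0],[0,0,0.005,0]],
  ],
)

```text
t: 8.83
eef_pos: [0.4923, -0.0341, 0.0838]
tool_rot: [1.111, -2.936, -0.002]
wrist_force: [-2.5, 4.8, -9.0]
width: 0.007
```

```bash
python3 -c "
from h import *
rep()"
```

```text
t 8.8333 z 0.0838 r 0.1176 ang 49.15 yaw 48.47 Ftool [-1.3  5.2  9. ] w 0.007 q7 2.39
```

Emit:
apply_moves(
  series=[
    [[0,0.0002,0.001,0],[0,0.0005,0.002,0],[0,0.0005,0.003,0],[0,0.0005,0.003,0],[0,0.0005,0.003,0]],
  ],
)

```text
t: 9.25
eef_pos: [0.4927, -0.0343, 0.0816]
tool_rot: [1.111, -2.938, -0.001]
wrist_force: [-4.2, 4.4, -3.8]
width: 0.007
```

```bash
python3 -c "
from h import *
rep()"
```

```text
t 9.25 z 0.0816 r 0.1175 ang 49.35 yaw 48.44 Ftool [0.2 6.  3.8] w 0.007 q7 2.4
```

Emit:
apply_moves(
  series=[
    [[0,0.0007,0.0005,0],[0,0.0015,0.001,0],[0,0.0015,0.001,0]],
  ],
)

```text
t: 9.5
eef_pos: [0.4925, -0.034, 0.0815]
tool_rot: [-1.11, 2.938, -0.001]
wrist_force: [-6.1, 1.0, 2.8]
width: 0.0067
```

```bash
python3 -c "
from h import *
rep()"
```

```text
t 9.5 z 0.0815 r 0.1174 ang 49.18 yaw 48.4 Ftool [ 3.9  4.7 -2.8] w 0.0067 q7 2.39
```

Force has changed sign with no further descent, so the pin is bottomed. Opening.

Emit:
apply_moves(
  series=[
    [[0,0.0003,0,0],[0,0.0003,0,0],[0,0.0003,0,0],[0,0.0003,0,0],[0,0.0003,0,0]],
  ],
  jaw=0.04,
  squeeze=20,
)

```text
t: 9.92
eef_pos: [0.4924, -0.0335, 0.0807]
tool_rot: [-1.11, 2.938, -0.001]
wrist_force: [-0.1, 0.1, 0.2]
width: 0.0399
```

Run:
```python
from h import *
rep()
s=env.read_state(); c=wcam(snap('wrist','w5'),s)
im=c['pixels'][:,:,::-1]; cv2.imwrite('pics/w5z.png',cv2.resize(im[120:380,180:440],None,fx=2.3,fy=2.3,interpolation=cv2.INTER_CUBIC))
```

```text
t 9.9167 z 0.0807 r 0.1171 ang 48.97 yaw 48.39 Ftool [-0.   0.2 -0.2] w 0.0399 q7 2.39
```

View pics/w5z.png

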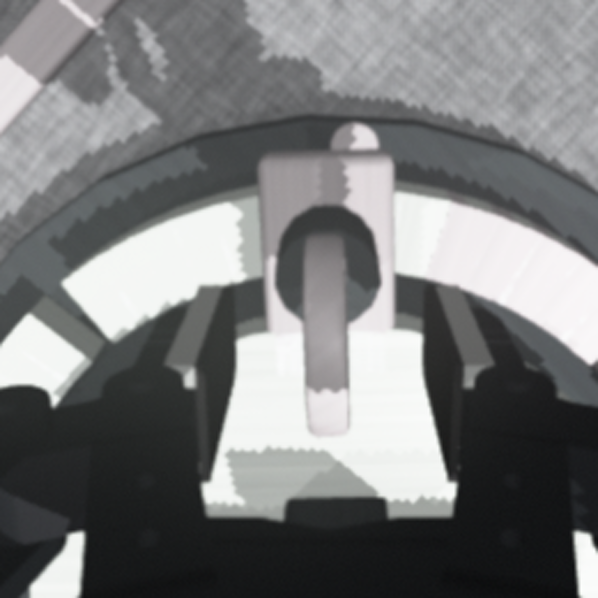

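The ring is centred and clear between the open pads (u≈327 in the zoom). I'm retreating straight up.

Emit:
apply_moves(
  series=[
    [[0,0,-0.01,0],[0,0,-0.03,0],[0,0,-0.06,0],[0,0,-0.09,0],[0,0,-0.12,0]],
  ],
)

```text
t: 10.38
eef_pos: [0.4916, -0.0334, 0.2023]
tool_rot: [1.111, -2.939, 0.0]
wrist_force: [0.8, -0.0, 0.3]
width: 0.0402
```

Emit:
apply_moves(
  series=[
    [[0,0,0,0],[0,0,0,0],[0,0,0,0]],
  ],
)

```text
t: 10.63
eef_pos: [0.4918, -0.0332, 0.2004]
tool_rot: [-1.111, 2.938, 0.0]
wrist_force: [0.0, 0.1, -0.1]
width: 0.0403
```

Run:
```python
from h import *
rep()
s=env.read_state(); c=wcam(snap('wrist','w6'),s); ct=snap('top','t6'); cs=snap('scene','s6')
im=c['pixels'][:,:,::-1]; cv2.imwrite('pics/w6z.png',cv2.resize(im[140:280,220:420],None,fx=4,fy=4,interpolation=cv2.INTER_CUBIC))
im=ct['pixels'][:,:,::-1];cv2.imwrite('pics/t6z.png',cv2.resize(im[150:290,220:400],None,fx=4,fy=4,interpolation=cv2.INTER_CUBIC))
im=cs['pixels'][:,:,::-1];cv2.imwrite('pics/s6z.png',cv2.resize(im[140:260,220:400],None,fx=4,fy=4,interpolation=cv2.INTER_CUBIC))
C=np.array([.579,.0448])
for d in(48.5,49):
  r=np.radians(173+d); e=np.array([np.cos(r),np.sin(r)])
  for dz in(0,.006,.012):
    t=np.linspace(0,6.28,60); P=np.array([np.r_[C+e*(.12+.02*np.cos(x)),.092+dz+.02*np.sin(x)] for x in t])
    uv=proj(c,P); a=(uv[uv[:,1].argmin()]-[220,140])*4; b=(uv[uv[:,1].argmax()]-[220,140])*4
    us=proj(cs,P); k=(us[us[:,1].argmin()]-[220,140])*4
    print(d,dz,a.round(),b.round(),'scene top',k.round())
```

```text
t 10.6333 z 0.2004 r 0.1174 ang 48.63 yaw 48.43 Ftool [-0.1  0.1  0.1] w 0.0403 q7 2.34
48.5 0 [415. 139.] [415. 333.] scene top [231. 154.]
48.5 0.006 [415. 144.] [416. 343.] scene top [230. 148.]
48.5 0.012 [415. 149.] [416. 353.] scene top [230. 141.]
49 0 [409. 139.] [411. 333.] scene top [230. 154.]
49 0.006 [409. 144.] [411. 343.] scene top [230. 148.]
49 0.012 [409. 149.] [411. 353.] scene top [230. 142.]
```

View pics/w6z.png

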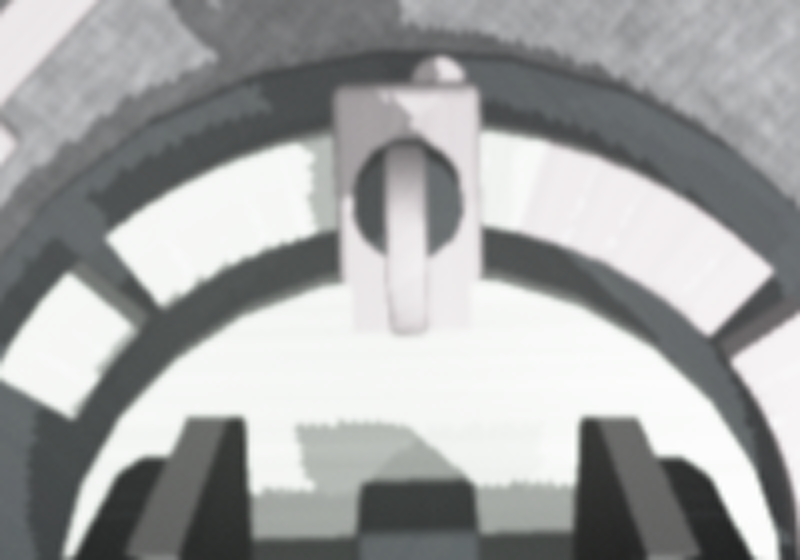

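View pics/s6z.png

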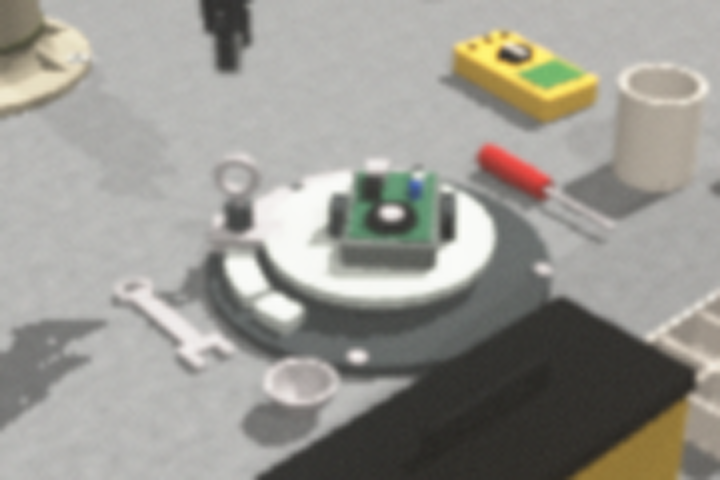

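View pics/t6z.png

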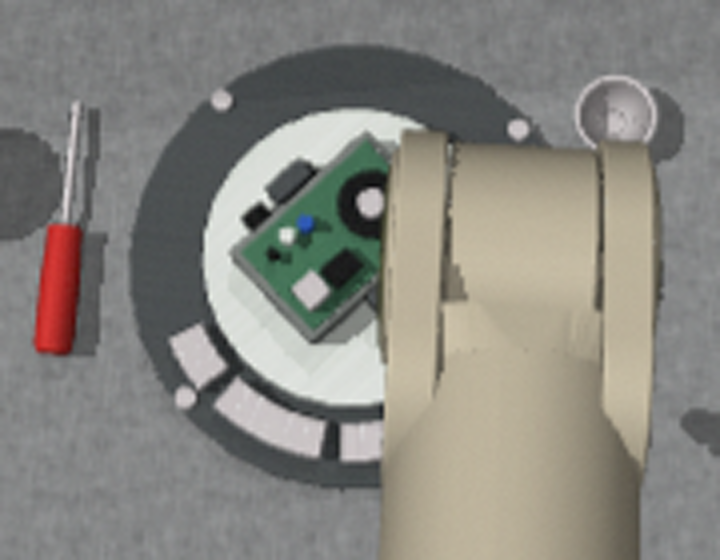

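```bash
python3 -c "
from h import *
print(env.hand_in())"
```

```text
the job is handed in; nothing more can be done
None
```

I pinched the ring, pulled it up about 14 mm and turned the table counter-clockwise. I put the pin down lightly on the track at about 41° and crept forward until it dropped at about 49°. I then followed it to the bottom, let go and backed off, and handed the job in at about 10.7 s.

- **Pin position:** It dropped at about 49°, and the wrist camera also put the next notch at about 49°. My first estimate from the top camera alone was 51.4°, which was too high.
- **Fully home:** The fingers stopped descending at 81.5 mm, the height at which they first gripped the ring at home. In the last wrist picture the ring spans rows 140–333. The fully-home prediction is 139–333, against about 149–353 if the pin were still riding on the track.
- **Forces:** The wrist force stayed below about 16 N in every reading and was about 0 after letting go. Up to about 10 N of sideways force built up while the pin dragged on the track; I eased off slightly before opening.
- **Surroundings:** The things around the stand that show in the last pictures look unmoved. The arm hid the right side of the top picture, so I checked the wrench in the scene view. The jar and the adaptor were outside the close-ups I looked at, so I did not check them again.

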